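# Seat the sample cassette at the hidden stop of the reader

### The arm

A 6-joint arm with a two-finger parallel gripper is mounted at the origin on a cart in front of the work surface, level with it; the furniture and walls round the work are solid. World frame = base frame: x ahead of the robot, y to its left, z up, the work surface at z = 0. Lengths are in m, angles in rad, forces in N, time in s.
With the tool pointing down it reaches from about 0.25 to 0.725 m from the base axis. Payload 4 kg.
Tool frame: the origin (TCP) lies on the centre line of the jaws, within the pads' length; the fingertips stand 19 mm ahead of it and the grasp point (between the pads) is the TCP; z points along the fingers, y is the direction in which the jaws open and shut (so a half turn about z gives the same grasp; the last joint's range is limited). The gripper opens to 85 mm and grips with 20 to 120 N. Pads are 22 mm wide; open, the fingers measure 114 mm over their backs; the gripper's body (76 mm by 85 mm) begins 54 mm behind the grasp point. The pads swing forward as they close: fully open they stand 13 mm farther back than shut.
Start: joints at [1.143, 0.241, 0.005, 1.335, 0, 1.571], TCP at [0.207, 0.455, 0.227] pointing down, gripper open.
Joint ranges: [-2.72, 2.72], [-1.05, 1.87], [-1.09, 1.28], [-1.99, 2.15], [-1.42, 1.44], [-3.14, 3.14]. Speed limits (rad/s): [2.79, 2.79, 3.14, 3.14, 3.14, 3.14].

### API

Orientations are given as a unit quaternion [w, x, y, z].
In Python, from workcell import state, capture, camera_info, finish_job gives the robot as it stands.
- The arm moves only by the tool send_rows, never from a script. Its argument "commands" is one flat list of numbers, 7 for each row, row after row: the shift along the tool's x, y, z in mm, then the turn, a rotation vector about the tool's x, y, z in degrees, then the closure, from 0 (fully open) to 1 (shut). In form: [x, y, z, rx, ry, rz, jaw, x, y, z, rx, ry, rz, jaw, ...]. A call has 1 to 10 rows; each row is the pose to reach, as a shift and turn from the pose commanded when the call began, along the tool's axes at that moment; what a row does not reach only later rows make up. A row lasts 1/8 s, in which the tool goes at most 62.5 mm and 10.7 degrees, less where a joint would pass 70% of its speed; a pose out of reach is approached as far as the arm can. A call with a gripper value outside its range is refused whole. The fingers move at their own pace and stop on an object; "force" is the grip in N (left out, the last holds). Time passes only in rows, so rows that repeat a pose let the fingers close. It gives the time, the measured TCP pose, the force and the opening at its end, in the units of the state.
- state(): the state, without advancing time (a new reading comes with each control period).
- capture(name): name is "side" or "top"; returns the picture (384x512x3 uint8, red, green, blue); there is no depth.
- camera_info(name): a dict with "fx", "fy", "cx", "cy" (pixels), "T" (4x4, takes a point from camera to world coordinates). Camera axes: x right, y up, looking along -z (the intrinsics and any distortion apply to the point x, -y, -z); pixel columns grow to the right and rows downward; lengths in m; the calibration is good to about 2 mm. A picture is of the moment at which its call begins. camera_info takes no time and is no camera call.
- finish_job(): hands the job in, once; it reports no verdict.
The state is a dict: "clock": time; "joint_positions": joint angles; "dq": joint speeds; "joint_efforts": joint torques, N m; "eef_pos": TCP position; "eef_rot": TCP orientation; "force": force on the tool from outside, world axes, zero at the start; "torque": the same for the moment, N m; "finger_gap": opening from 0.0 (shut) to 1.0 (fully open).
Only numpy, scipy, OpenCV 4.12 (cv2) and the standard library are available. Lean on these libraries where they do the work, as an engineer would, in place of code of your own. Each camera call takes 0.05 s, during which the arm holds its last target.

### The job

Take the sample cassette out of its storage stand and slide it upright into the slot on top of the cassette reader. Push it down, past the dragging lift pad inside, until you feel it come up against the hidden stop, pushing with no more than about 25 N; let go and leave it seated on the stop. Leave the other things on the bench alone.

Things in the scene. Friction and masses are not known exactly. Their poses are not given: they have to be found in the camera images.
- cassette: The sample cassette: upright aluminium plate, 12 mm thick (its x), 50 mm wide (its y), 126 mm tall (z, up); from 95 mm up it is a grey ribbed grip tab, 12 mm thick and 36 mm wide, to be pinched across the thickness. Origin: centre of its underside. About 0.15 kg. A half turn about z makes no difference. It starts in the stand, underside 12 mm above the bench, 30 mm deep in the pocket.
- stand: The storage stand, fixed to the bench: black foot 80 x 100 x 8 mm with a grey block 50 x 78 mm on it, top 42 mm above the bench, with one pocket 16 x 54 mm, 30 mm deep, in its middle. Origin: centre of the underside, z up; the pocket is long along y.
- reader: The cassette reader, fixed to the bench: white housing on a black foot 120 x 140 mm, display and three round buttons on the front (-x) face, flat top 102 mm above the bench; in it a grey core 40 x 78 mm stands 3 mm proud, with the slot in its middle. Origin: centre of the underside, z up.
- slot_mouth (a point): Centre of the slot's opening, on top of the grey core, 105 mm above the bench; axes as the reader's. The blind slot goes straight down; it is 15 mm (x) by 53 mm (y), edges chamfered by 4 mm at the top. When seated, the cassette stands 52 to 84 mm out of it.
- lift_pad: Small grey pad hidden in the slot, 16 mm wide, found 18 to 30 mm below the mouth. Origin: centre of its top. It meets the middle of the cassette's underside, carries the cassette's weight, and gives way downwards only when pushed with about 7 N; it drags like this all the way down and stays where it is pushed, so this first resistance is not the stop.
- end_stop: The stop, hidden in the slot. Origin: its mounting, always 92.5 mm below the mouth. Its two ledges meet the cassette's underside 42 to 74 mm below the mouth, different every time and not told by this pose. They are sprung: 1 mm per 10 N, 3 mm at most, and spring back. The push on the way is a steady 6 to 9 N; a rise to 14 N or more means the stop is reached.
- marker: Marker pen lying on the bench, 135 mm long, 16 mm thick. A bystander.
- petri_dish: Lidded petri dish, 71 mm across, 15 mm high. A bystander.
- timer: White bench timer lying flat, 77 x 77 x 21 mm. A bystander.
- tape: Roll of tan tape lying flat, 104 mm across, 25 mm high. A bystander.
- forceps: Steel forceps lying flat, 135 mm long, 9 mm thick. A bystander.
- bottle: Amber reagent bottle with a screw cap, 56 mm across, 105 mm tall. A bystander.

How it is judged:
On the way:
1. the cassette's underside has entered the reader's slot, upright, at least 10 mm below the mouth (z of cassette in the frame of slot_mouth below -0.01 m and horizontal distance between cassette and slot_mouth below 0.006 m and angle between cassette's own z axis and vertical below 0.15 rad), for 0.1 s.
At the end, for the whole second after the job is handed in: The cassette stands in the reader's slot (underside within 6 mm of the slot's centre line and at least 39 mm below the mouth, tilt under 0.12 rad, turned under 0.15 rad from the slot), at rest, with its underside resting on the hidden stop (at least 0.3 N on it) (contact force between cassette and end_stop above 0.3 N and z of cassette in the frame of slot_mouth below -0.039 m and horizontal distance between cassette and slot_mouth below 0.006 m and angle between cassette's own z axis and vertical below 0.12 rad and angle between the x axis of cassette and the x axis of reader, either way round below 0.15 rad and linear speed of cassette below 0.01 m/s); the robot touches nothing.
It fails at once if the cassette is pushed against the reader with more than 25 N (contact force between cassette and reader above 25 N).
It fails at once if the robot presses on the reader with more than 25 N (contact force between any of the fingers, the arm and reader above 25 N).
It fails at once if a bystander is moved by more than 30 mm (distance of any of marker, petri_dish, timer, tape, forceps, bottle from where it was at the start of the episode above 0.03 m).
It also fails if it takes over 46 s, if anything falls off the work surface, if the arm or the gripper's body presses on something with over 40 N, if the wrist force passes 120 N, or if a joint passes its speed limit or range.

## Working session

There is one attempt and no reset: what is moved stays moved. The work goes in short steps, Python scripts to look and compute and a tool call to move; the robot and the scene stay as the last step left them, time stands still between calls to the robot, and variables do not carry over. Pictures are saved under pics/ and viewed, and the job is handed in when it is done.

Besides the shell and the picture viewer there is one more tool, called after ">>>" as name(argument=value, ...) on one line, values as JSON. send_rows: Moves the arm, as the interface text tells. Its arguments: {"type":"object","properties":{"commands":{"type":"array","items":{"type":"number"}},"force":{"type":"number"}},"required":["commands"]}

```bash
mkdir -p pics; python3 - <<'E'
from workcell import state,capture,camera_info
import cv2,numpy as np
print(state())
for n in("side","top"):
    im=capture(n);cv2.imwrite(f"pics/{n}0.png",im[:,:,::-1]);i=camera_info(n);print(n,{k:np.round(v,4).tolist() if k!='name' else v for k,v in i.items()})
E
```

```text
{'clock': 0.0, 'joint_positions': array([1.14303510e+00, 2.41425709e-01, 3.76230843e-03, 1.33516225e+00,
       4.19900491e-05, 1.57077661e+00]), 'dq': array([ 0.00116068,  0.00193051,  0.00035303, -0.00020291,  0.00012247,
        0.00106837]), 'joint_efforts': array([-8.75252954e-04, -3.72318363e+01,  2.52409279e+01,  1.69550499e-02,
       -1.14221889e-04, -3.83684807e-06]), 'eef_pos': array([0.20715367, 0.45440109, 0.22612111]), 'eef_rot': array([-2.35891867e-04,  2.12243957e-01,  9.77216185e-01, -9.87082823e-04]), 'force': array([ 0.52110693, -0.67925247, -0.11678249]), 'torque': array([-0.01557229, -0.00158568,  0.03585362]), 'finger_gap': 0.9971243890569533}
side {'fx': 379.9669, 'fy': 379.9669, 'cx': 257.2285, 'cy': 190.369, 'T': [[0.9955, 0.0327, -0.0884, 0.45], [-0.0913, 0.5691, -0.8172, -0.9479], [0.0235, 0.8216, 0.5696, 0.7643], [0.0, 0.0, 0.0, 1.0]]}
top {'fx': 460.789, 'fy': 460.789, 'cx': 257.0475, 'cy': 195.9346, 'T': [[-0.0261, 0.9798, -0.1984, 0.2368], [-0.9997, -0.0258, 0.004, -0.0207], [-0.0012, 0.1984, 0.9801, 1.5965], [0.0, 0.0, 0.0, 1.0]]}
```

View pics/side0.png

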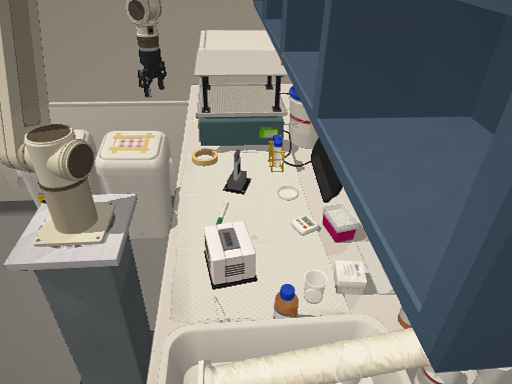

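View pics/top0.png

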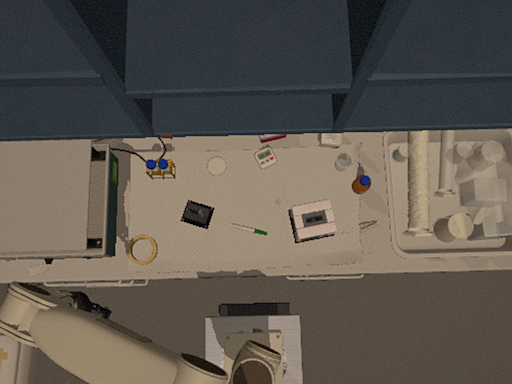

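```bash
cat > h.py <<'E'
import numpy as np,cv2
from workcell import camera_info
def ray(n,u,v):
    i=camera_info(n);T=np.array(i["T"]);d=np.array([(u-i["cx"])/i["fx"],-(v-i["cy"])/i["fy"],-1.]);return T[:3,3],T[:3,:3]@d
def onz(n,u,v,z):
    o,d=ray(n,u,v);return o+d*(z-o[2])/d[2]
def proj(n,p):
    i=camera_info(n);T=np.array(i["T"]);c=T[:3,:3].T@(np.array(p)-T[:3,3]);return np.array([i["cx"]+i["fx"]*c[0]/-c[2],i["cy"]-i["fy"]*c[1]/-c[2]])
def crop(src,dst,x0,y0,x1,y1,s):
    im=cv2.imread(src)[y0:y1,x0:x1];cv2.imwrite(dst,cv2.resize(im,None,fx=s,fy=s,interpolation=cv2.INTER_CUBIC))
E
python3 - <<'E'
from h import *
from workcell import camera_info
print(camera_info("top").keys())
a=cv2.imread("pics/top0.png");b=cv2.imread("pics/side0.png")
r=lambda im,x0,y0,x1,y1:cv2.resize(im[y0:y1,x0:x1],(400,300),interpolation=cv2.INTER_CUBIC)
m=np.vstack([np.hstack([r(a,170,190,230,235),r(a,280,192,344,240)]),np.hstack([r(b,210,140,270,200-15),r(b,192,215,272,275)])])
# last crop 80x60, side stand also
m[300:,:400]=r(b,205,145,273,196)
m[300:,400:]=r(b,190,215,270,290-15)
cv2.imwrite("pics/z0.png",m)
E
```

```text
dict_keys(['fx', 'fy', 'cx', 'cy', 'T'])
```

View pics/z0.png

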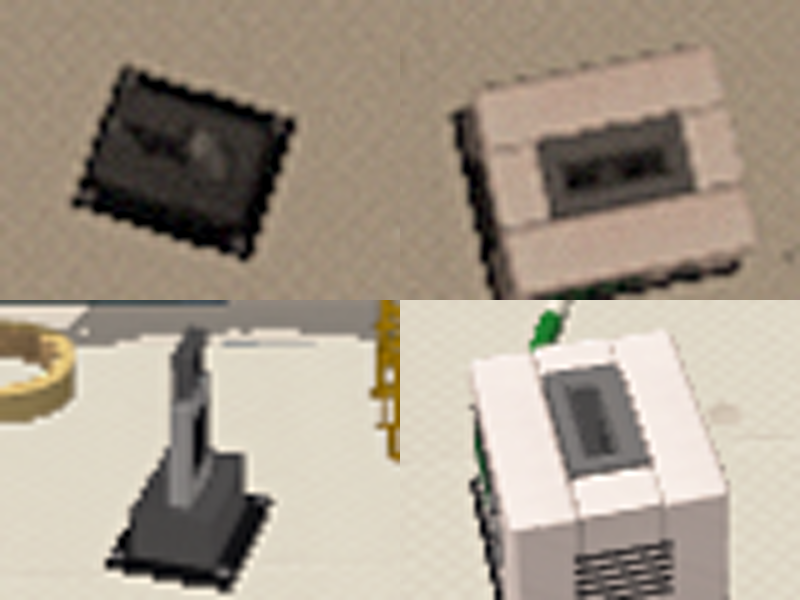

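```bash
python3 - <<'E'
from h import *
a=cv2.imread("pics/top0.png");b=cv2.imread("pics/side0.png")
def blob(im,x0,y0,x1,y1,f):
    g=im[y0:y1,x0:x1].astype(int);m=f(g).astype(np.uint8)
    n,l,s,c=cv2.connectedComponentsWithStats(m,connectivity=4);k=1+np.argmax(s[1:,4]);m=(l==k).astype(np.uint8)
    cs,_=cv2.findContours(m,cv2.RETR_EXTERNAL,cv2.CHAIN_APPROX_NONE)
    p=cs[0][:,0,:]+[x0,y0]; return p.astype(np.float32),s[k,4]
def rep(name,n,p,z):
    w=np.array([onz(n,u,v,z)[:2] for u,v in p],np.float32)
    r=cv2.minAreaRect(w*1000);bx=cv2.boxPoints(r)
    print(name,"c",np.round(r[0],1),"size",np.round(r[1],1),"ang",round(r[2],1))
f=lambda g:g.max(2)<75
p,A=blob(a,170,190,230,235,f);rep("stand foot top",'top',p,0.008);print(A)
core=lambda g:(g.max(2)<110)
p,A=blob(a,298,208,338,230,core);rep("core top",'top',p,0.105);print(A)
p,A=blob(b,214,222,252,254,lambda g:g.max(2)<150);rep("core side",'side',p,0.105);print(A)
p,A=blob(a,298,208,338,230,lambda g:g.max(2)<58);rep("slot top",'top',p,0.101);print(A)
p,A=blob(b,214,222,252,254,lambda g:g.max(2)<85);rep("slot side",'side',p,0.101);print(A)
# pixel values
print(a[212:226,304:332,1]);print(b[224:250,218:246,1])
E
```

```text
stand foot top c [499.8 183.5] size [94.7 76.7] ang 71.3
570
core top c [ 459.2 -210.9] size [41.9 76.5] ang 9.9
300
core side c [ 457.9 -213.1] size [41.1 80.7] ang 9.9
343
slot top c [ 458.4 -210.8] size [14.9 53.6] ang 9.9
75
slot side c [ 456.4 -211.2] size [14.7 48.9] ang 7.6
71
[[168 173 168 173 150 126 122 123 105  71  71  74  77  66  67  80  73  80
   78  74  69 131 176 163 157 164 159 164]
 [131 127 126 124 101  69  73  67  72  75  75  74  78  77  81  79  78  76
   67  75  73 131 176 167 159 160 158 164]
 [ 76  70  70  69  68  71  78  80  80  75  79  75  77  83  80  75  75  72
   68  66  73 108 156 169 165 162 163 164]
 [ 76  77  77  80  77  74  80  81  79  83  72  75  70  71  67  65  53  57
   66  69  77  81 138 168 160 161 165 168]
 [ 78  76  79  72  82  76  71  71  69  63  68  50  53  41  44  33  40  36
   60  74  75  71 130 175 162 164 169 162]
 [ 73  72  66  77  67  62  56  41  50  38  33  37  25  22  19  33  26  28
   57  74  80  72 129 177 170 166 162 164]
 [ 76  58  50  36  41  44  25  31  36  47  33  27  26  19  16  25  20  30
   50  69  71  70 115 159 170 165 159 1
[... 3166 characters left out ...]
231 233 230 161  95 119 122 117  95  74  76  75  58  61  87  97 121 121
  121 120 116 166 241 236 235 235 235 233]
 [233 234 232 199 107 106 122 119 104  76  69  71  73  62  73 104 115 121
  121 121 117 161 238 239 236 235 236 235]
 [234 234 235 227 151 103 121 122 116  95 101 102 116 126 125 123 121 121
  119 117 116 113 168 240 238 236 235 235]
 [233 232 234 230 154  91 122 122 122 123 123 122 121 119 119 116 115 110
   96  89  95  90 159 241 238 237 237 236]
 [231 232 232 231 187  90 113 120 117 116 115 110  97  87  92  89  98 114
  110 126 164 161 168 241 238 236 237 237]
 [232 231 231 232 213 130  93  89  93  90  98 114 111 119 150 187 232 254
  250 244 243 236 222 240 237 237 236 235]]
```

```bash
cat >> h.py <<'E'
from scipy.spatial.transform import Rotation as R
def plan(x,y,z,jawdeg,s=None):
    "shift mm & rotvec deg in current tool frame to reach tool-down pose w/ tool y along jawdeg (mod 180)"
    from workcell import state
    s=s or state();q=s["eef_rot"];Rc=R.from_quat([q[1],q[2],q[3],q[0]])
    best=None
    for k in(0,180):
        a=np.radians(jawdeg+k);ty=np.array([np.cos(a),np.sin(a),0]);tz=np.array([0,0,-1.]);tx=np.cross(ty,tz)
        rv=(Rc.inv()*R.from_matrix(np.c_[tx,ty,tz])).as_rotvec(degrees=True)
        if best is None or np.linalg.norm(rv)<np.linalg.norm(best):best=rv
    sh=Rc.inv().apply(np.array([x,y,z])-s["eef_pos"])*1000
    print("t",s["clock"],"pos",np.round(s["eef_pos"],4),"F",np.round(s["force"],1),"gap",round(s["finger_gap"],3),"\n shift",np.round(sh,1),"rot",np.round(best,2),"j",np.round(s["joint_positions"],2))
E
python3 - <<'E'
from h import *
b=cv2.imread("pics/side0.png")
c=np.array([.4998,.1835]);yaw=np.radians(-18.7);X=np.array([np.cos(yaw),np.sin(yaw)]);Y=np.array([-X[1],X[0]])
def W(x,y,z):return [*(c+X*x+Y*y),z]
v=cv2.resize(b[140:200,200:280],(800,600),interpolation=cv2.INTER_CUBIC)
def dr(P,n,o,s,v,col):
    for p in P:
        u=(proj(n,p)-o+.5)*s;cv2.circle(v,tuple(int(k) for k in u),4,col,-1)
for (hx,hy,z,col) in((.006,.018,.138,(0,0,255)),(.006,.025,.107,(0,255,0)),(.025,.039,.042,(255,0,0)),(.04,.05,.008,(0,255,255))):
    dr([W(a*hx,d*hy,z) for a in(-1,1) for d in(-1,1)],'side',[200,140],10,v,col)
cv2.imwrite("pics/chk.png",v)
a=cv2.imread("pics/top0.png")
v=cv2.resize(a[190:235,170:230],(800,600),interpolation=cv2.INTER_CUBIC)
for (hx,hy,z,col) in((.006,.018,.138,(0,0,255)),(.025,.039,.042,(255,0,0)),(.04,.05,.008,(0,255,255))):
    dr([W(a*hx,d*hy,z) for a in(-1,1) for d in(-1,1)],'top',[170,190],13.333,v,col)
cv2.imwrite("pics/chk2.png",v)
plan(.5,.1835,.2,-18.7)
E
```

```text
t 0.1 pos [0.2072 0.4544 0.2262] F [-1.1 -0.2 -0.3] gap 1.001 
 shift [-378.8 -124.9   26.4] rot [-9.000e-02  8.000e-02  8.419e+01] j [1.14 0.24 0.   1.34 0.   1.57]
```

View pics/chk.png

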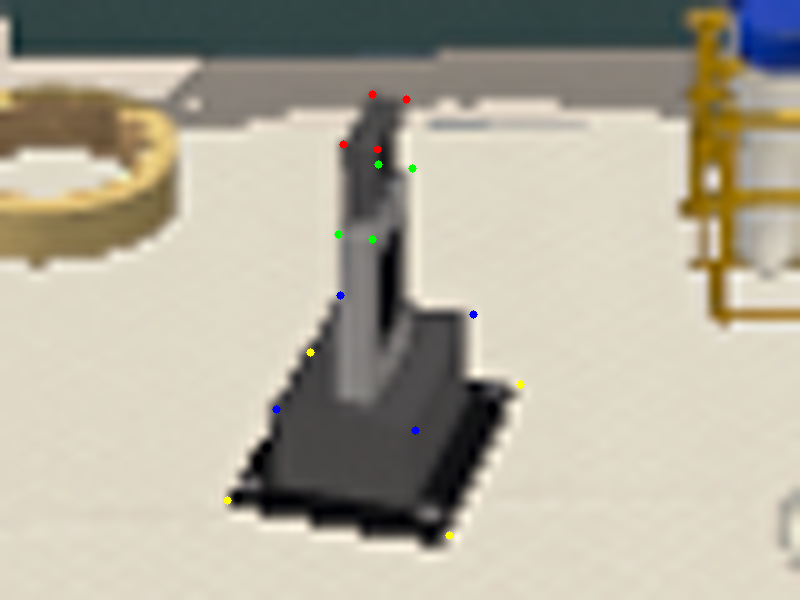

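View pics/chk2.png

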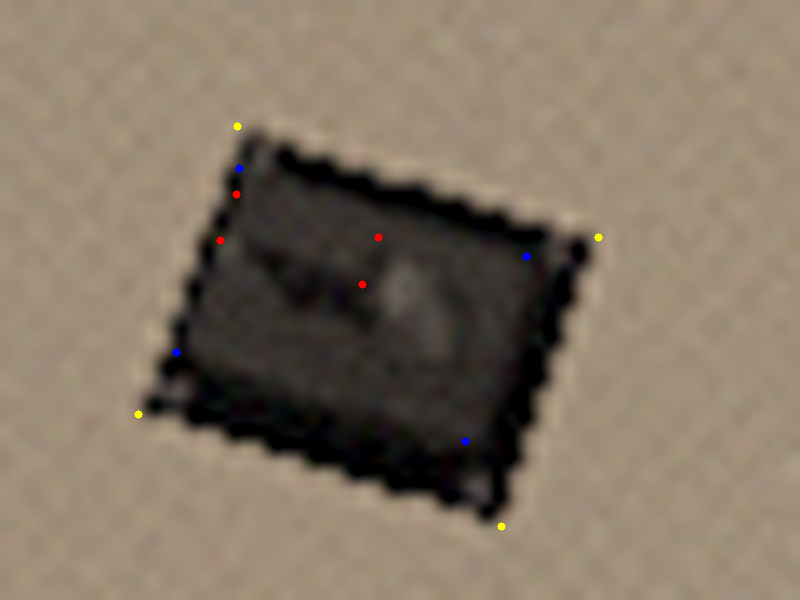

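>>> send_rows(commands=[-38,-12.5,0,0,0,8.4,0,-76,-25,0,0,0,16.8,0,-114,-37.5,0,0,0,25.3,0,-152,-50,0,0,0,33.7,0,-190,-62.5,0,0,0,42.1,0,-228,-75,0,0,0,50.5,0,-266,-87.5,0,0,0,58.9,0,-304,-100,0,0,0,67.4,0,-342,-112.5,0,0,0,75.8,0,-379,-125,0,0,0,84.2,0], force=80)

```text
clock: 1.35
eef_pos: [0.501, 0.1829, 0.2265]
eef_rot: [-0.0, 0.814, 0.581, -0.0]
force: [-0.1, 0.2, -0.3]
finger_gap: 0.993
```

```bash
python3 - <<'E'
from h import *
plan(.4995,.1835,.124,-18.7)
E
```

```text
t 1.35 pos [0.501  0.1829 0.2265] F [-0.1  0.2 -0.3] gap 0.993 
 shift [  0.2  -1.6 102.5] rot [-0.05  0.03 -0.29] j [0.35 0.31 0.09 1.36 0.   2.25]
```

```bash
python3 - <<'E'
from h import *
from workcell import capture
for n in("side","top"):cv2.imwrite(f"pics/{n}1.png",capture(n)[:,:,::-1])
crop("pics/side1.png","pics/s1.png",190,100,290,175,8)
E
```

```text
(no output)
```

View pics/s1.png

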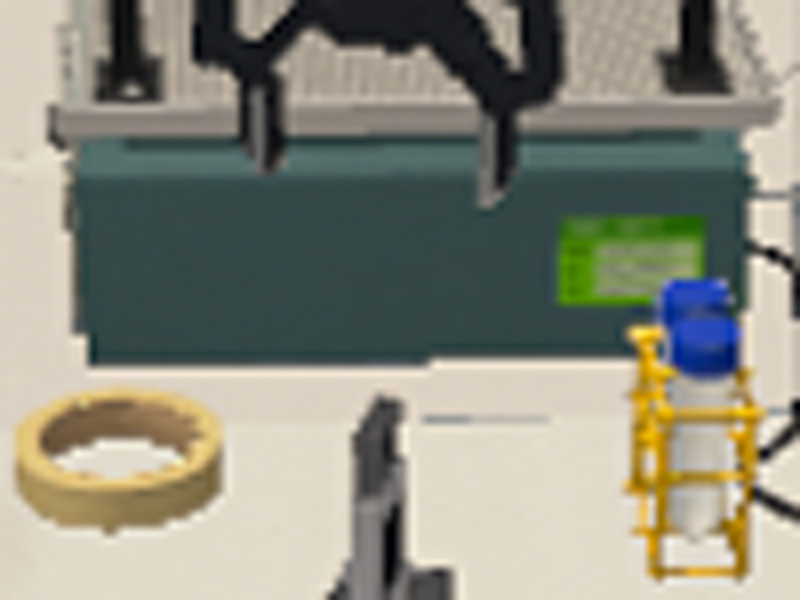

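View pics/top1.png

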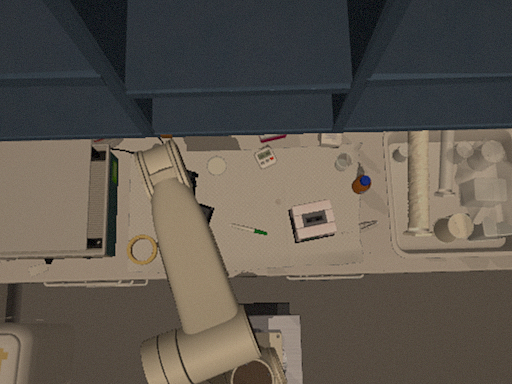

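>>> send_rows(commands=[0,-1,25,0,0,0,0,0,-1,50,0,0,0,0,0,-1.5,75,0,0,-0.3,0,0,-1.5,95,0,0,-0.3,0,0,-1.5,102,0,0,-0.3,0,0,-1.5,102,0,0,-0.3,0.4,0,-1.5,102,0,0,-0.3,0.6,0,-1.5,102,0,0,-0.3,0.75], force=25)

```text
clock: 2.45
eef_pos: [0.4996, 0.1847, 0.1259]
eef_rot: [0.0, 0.811, 0.585, 0.001]
force: [0.2, -0.4, 0.5]
finger_gap: 0.374
```

```bash
python3 - <<'E'
from h import *
plan(.4995,.1835,.124,-18.7)
from workcell import capture
for n in("side","top"):cv2.imwrite(f"pics/{n}2.png",capture(n)[:,:,::-1])
crop("pics/side2.png","pics/s2.png",200,120,280,180,10)
E
```

```text
t 2.45 pos [0.4996 0.1847 0.1259] F [ 0.2 -0.4  0.5] gap 0.374 
 shift [-1.2  0.3  1.9] rot [ 0.08 -0.06  0.29] j [ 0.35  0.37 -0.09  1.11  0.    2.25]
```

View pics/s2.png

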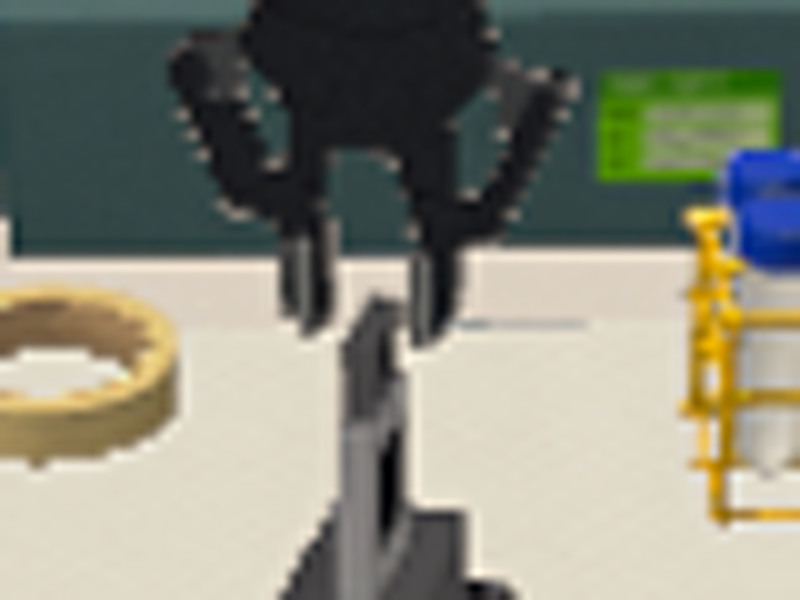

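```bash
python3 - <<'E'
from h import *
c=np.array([.4996,.1847]);yw=np.radians(-18.7);X=np.array([np.cos(yw),np.sin(yw)]);Y=np.array([-X[1],X[0]])
for z in(.107,.112):
  for sx in(-.017,.017):
    for sy in(-.011,.011):
      p=[*(c+X*sx+Y*sy),z];print(z,sx,sy,np.round((proj('side',p)-[200,120]+.5)*10))
for sy in(-.018,.018): print('tab',np.round((proj('side',[*(c+Y*sy),.138])-[200,120]+.5)*10))
E
```

```text
0.107 -0.017 -0.011 [318. 408.]
0.107 -0.017 0.011 [337. 377.]
0.107 0.017 -0.011 [414. 422.]
0.107 0.017 0.011 [431. 391.]
0.112 -0.017 -0.011 [318. 396.]
0.112 -0.017 0.011 [336. 365.]
0.112 0.017 -0.011 [414. 409.]
0.112 0.017 0.011 [431. 378.]
tab [360. 345.]
tab [389. 295.]
```

```bash
python3 - <<'E'
from h import *
def tips(c,yd,zs,half,obs):
  c=np.array(c);yw=np.radians(yd);X=np.array([np.cos(yw),np.sin(yw)]);Y=np.array([-X[1],X[0]])
  for z in zs:
   print(z,[np.round(proj('side',[*(c+X*sx+Y*sy),z]),1).tolist() for sx in(-half,half) for sy in(-.011,.011)],"obs",obs)
tips([.501,.1829],-18.7,[.2075,.2205,.235],.0425,[[222.6,121],[250.8,125.1]])
tips([.4996,.1847],-18.7,[.107,.112,.125],.016,[[230.5,153],[242,154]])
tips([.2072,.4544],65.5,[.207,.22,.235],.0425,None)
crop("pics/side0.png","pics/s3.png",120,30,200,90,10)
E
```

```text
0.2075 [[223.8, 132.9], [225.8, 130.1], [249.0, 136.2], [250.6, 133.3]] obs [[222.6, 121], [250.8, 125.1]]
0.2205 [[223.7, 129.3], [225.8, 126.5], [249.0, 132.5], [250.7, 129.7]] obs [[222.6, 121], [250.8, 125.1]]
0.235 [[223.6, 125.2], [225.6, 122.4], [249.1, 128.4], [250.8, 125.6]] obs [[222.6, 121], [250.8, 125.1]]
0.107 [[231.6, 160.4], [233.4, 157.3], [240.6, 161.7], [242.4, 158.5]] obs [[230.5, 153], [242, 154]]
0.112 [[231.6, 159.1], [233.4, 156.0], [240.6, 160.4], [242.4, 157.3]] obs [[230.5, 153], [242, 154]]
0.125 [[231.5, 155.8], [233.4, 152.7], [240.6, 157.0], [242.4, 154.0]] obs [[230.5, 153], [242, 154]]
0.207 [[152.8, 107.3], [147.6, 106.4], [164.7, 99.4], [159.8, 98.6]] obs None
0.22 [[152.3, 104.0], [147.1, 103.1], [164.3, 96.1], [159.3, 95.3]] obs None
0.235 [[151.8, 100.1], [146.6, 99.2], [163.9, 92.4], [158.9, 91.6]] obs None
```

View pics/s3.png

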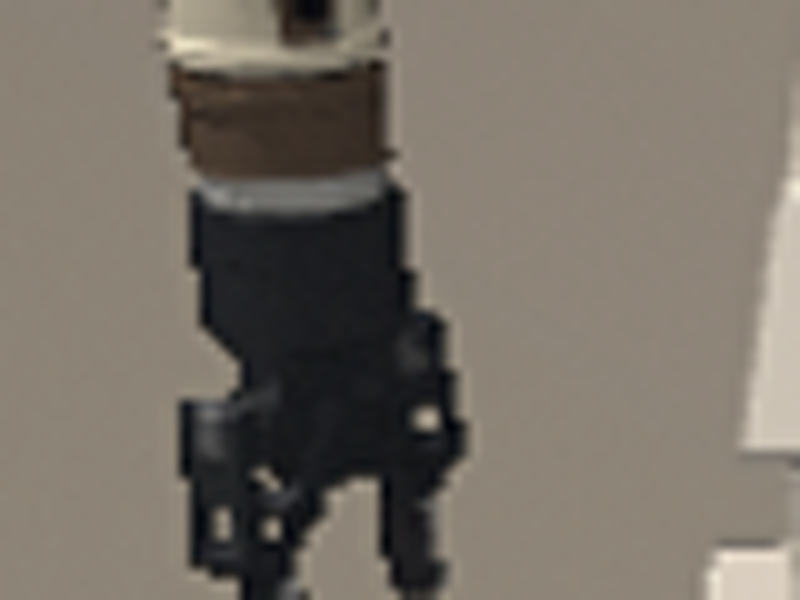

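```bash
python3 - <<'E'
from h import *
crop("pics/top2.png","pics/t2.png",120,130,240,220,6.6)
for z in(.107,.126,.2,.25,.3,.4):print(z,proj('top',[.4996,.1847,z]).round(1),proj('side',[.4996,.1847,z]).round(1))
crop("pics/side2.png","pics/s4.png",170,60,290,150,6.6)
E
```

```text
0.107 [192.9 209.2] [237.  159.4]
0.126 [192.1 208.2] [237.  154.6]
0.2 [188.8 204. ] [236.8 134.9]
0.25 [186.3 201. ] [236.7 120.9]
0.3 [183.6 197.7] [236.6 106.2]
0.4 [177.7 190.4] [236.3  74.5]
```

View pics/t2.png

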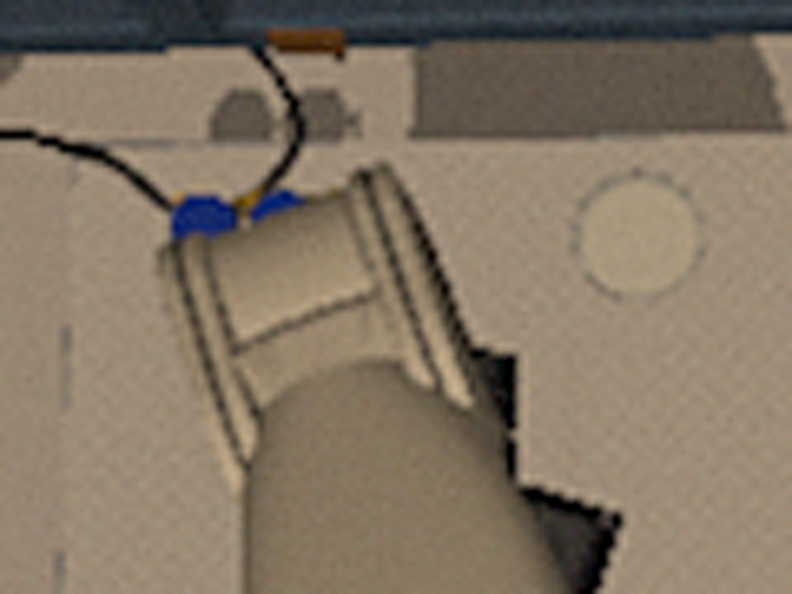

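View pics/s4.png

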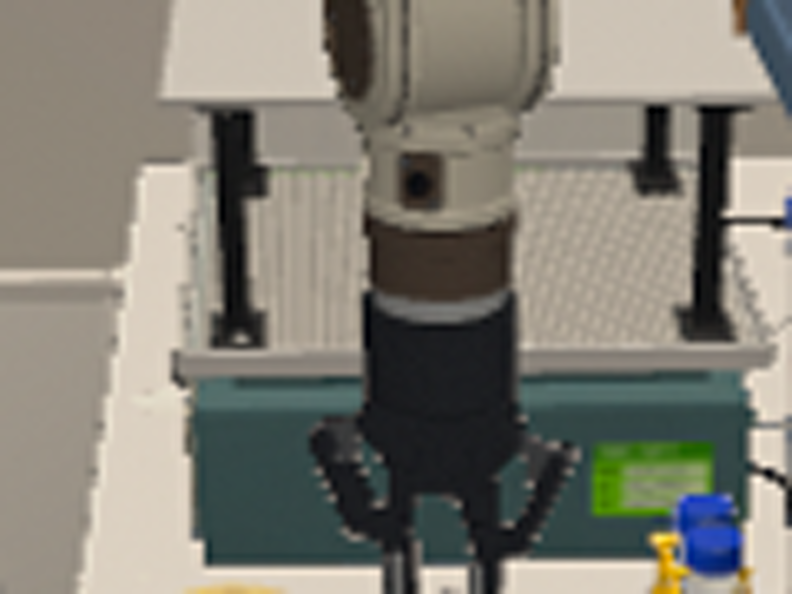

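>>> send_rows(commands=[0,0,10,0,0,0,0.75,0,0,17,0,0,0.3,0.75,0,0,17,0,0,0.3,0.75])

```text
clock: 2.92
eef_pos: [0.4981, 0.1841, 0.1068]
eef_rot: [-0.0, 0.813, 0.583, -0.001]
force: [-0.2, 0.3, -0.4]
finger_gap: 0.247
```

```bash
python3 - <<'E'
from h import *
plan(.4995,.1835,.107,-18.7)
from workcell import capture
for n in("side",):cv2.imwrite(f"pics/{n}3.png",capture(n)[:,:,::-1])
crop("pics/side3.png","pics/s5.png",200,120,280,180,10)
E
```

```text
t 2.925 pos [0.4981 0.1841 0.1068] F [-0.2  0.3 -0.4] gap 0.247 
 shift [-0.2  1.5 -0.2] rot [-0.11  0.09 -0.01] j [ 0.35  0.39 -0.12  1.07 -0.    2.25]
```

View pics/s5.png

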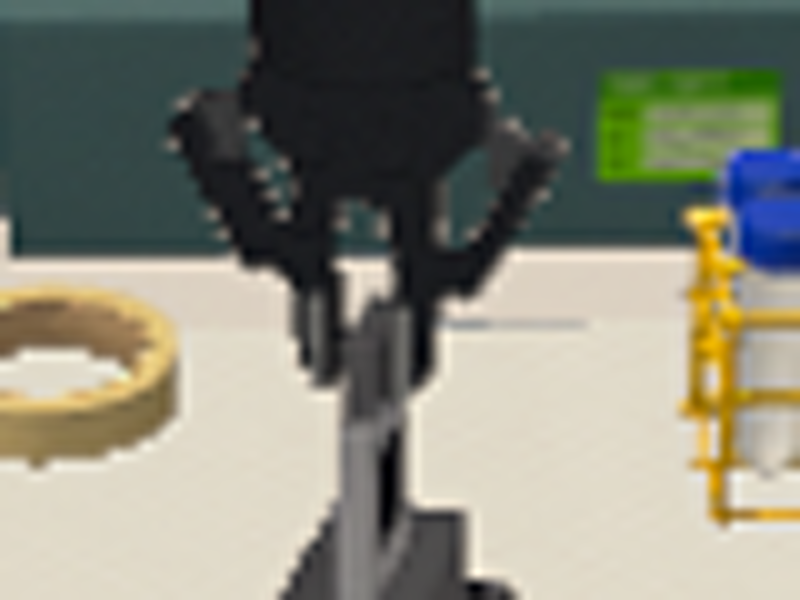

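>>> send_rows(commands=[0,0.5,6,0,0,0,0.75,0,0.5,6,0,0,0,0.85,0,0.5,6,0,0,0,1,0,0.5,6,0,0,0,1,0,0.5,6,0,0,0,1,0,0.5,6,0,0,0,1], force=30)

```text
clock: 3.72
eef_pos: [0.4995, 0.1843, 0.102]
eef_rot: [0.0, 0.813, 0.583, 0.0]
force: [-1.0, 0.7, -1.1]
finger_gap: 0.136
```

>>> send_rows(commands=[0,0,0,0,0,0,1,0,0,0,0,0,0,1], force=70)

```text
clock: 3.98
eef_pos: [0.4994, 0.1843, 0.102]
eef_rot: [-0.0, 0.813, 0.583, -0.0]
force: [0.0, -0.3, -1.4]
finger_gap: 0.126
```

```bash
python3 - <<'E'
from h import *
plan(.4995,.1835,.101,-18.7)
from workcell import capture
for n in("side",):cv2.imwrite(f"pics/{n}4.png",capture(n)[:,:,::-1])
crop("pics/side4.png","pics/s6.png",200,120,280,180,10)
E
```

```text
t 3.975 pos [0.4994 0.1843 0.102 ] F [ 0.  -0.3 -1.4] gap 0.126 
 shift [-0.7  0.3  1. ] rot [-0.    0.   -0.01] j [ 0.35  0.39 -0.12  1.06  0.    2.25]
```

View pics/s6.png

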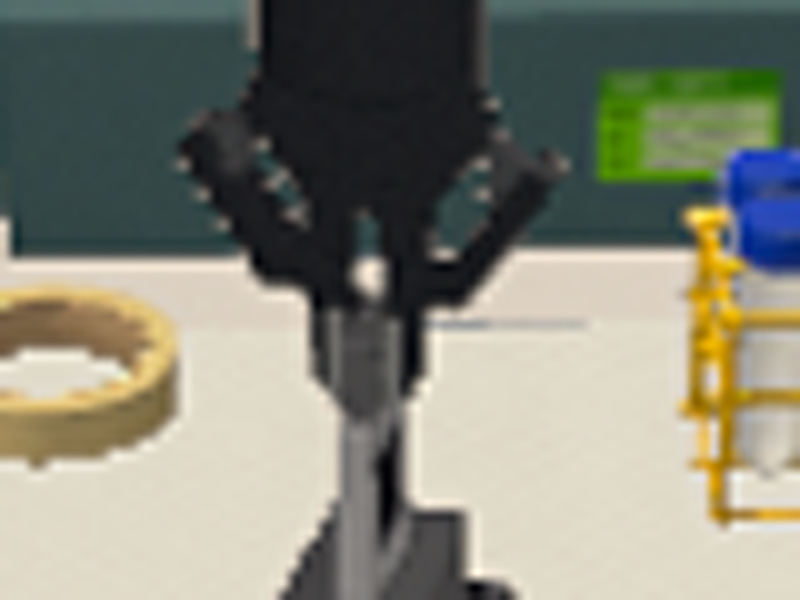

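>>> send_rows(commands=[0,0,-10,0,0,0,1,0,0,-25,0,0,0,1,0,0,-50,0,0,0,1,0,0,-80,0,0,0,1,0,0,-110,0,0,0,1,0,0,-130,0,0,0,1,0,0,-140,0,0,0,1,0,0,-140,0,0,0,1])

```text
clock: 5.03
eef_pos: [0.4999, 0.1845, 0.2431]
eef_rot: [0.0, 0.813, 0.583, 0.001]
force: [-1.1, -0.5, -2.1]
finger_gap: 0.131
```

```bash
python3 - <<'E'
from h import *
plan(.4585,-.2115,.240,9.9)
from workcell import capture
for n in("side",):cv2.imwrite(f"pics/{n}5.png",capture(n)[:,:,::-1])
crop("pics/side5.png","pics/s7.png",190,90,290,165,8)
E
```

```text
t 5.025 pos [0.4999 0.1845 0.2431] F [-1.1 -0.5 -2.1] gap 0.131 
 shift [-388.3   87.8    2.7] rot [  0.11  -0.05 -28.61] j [ 0.35  0.3   0.12  1.39 -0.    2.25]
```

View pics/s7.png

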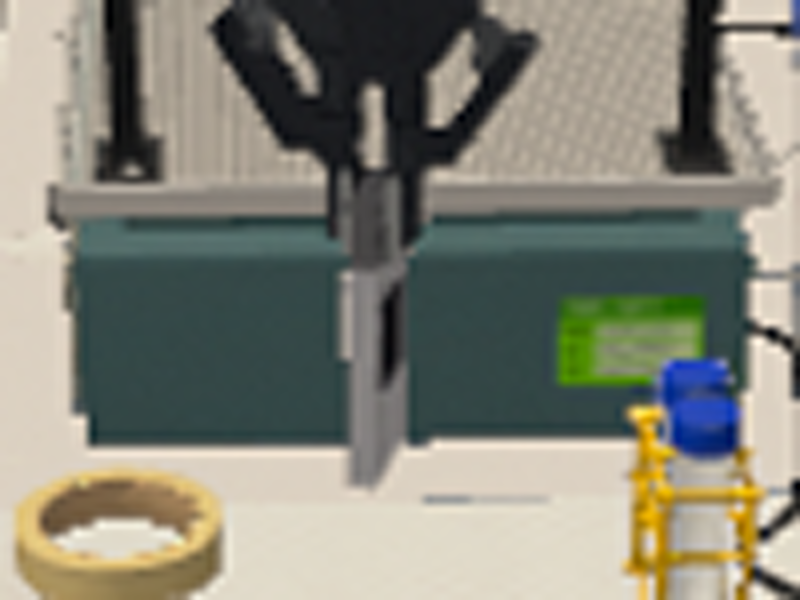

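>>> send_rows(commands=[-20,4.5,0,0,0,-1.4,1,-60,13.5,0,0,0,-4.3,1,-105,24,0,0,0,-7.7,1,-150,34,0,0,0,-11,1,-195,44,0,0,0,-14.4,1,-240,54,0,0,0,-17.7,1,-285,64.5,0,0,0,-21,1,-330,74.5,0,0,0,-24.3,1,-370,83.5,0,0,0,-27.3,1,-388,88,0,0,0,-28.6,1])

```text
clock: 6.32
eef_pos: [0.4572, -0.2133, 0.2406]
eef_rot: [-0.001, 0.644, 0.765, -0.0]
force: [-0.5, -0.9, -2.0]
finger_gap: 0.134
```

>>> send_rows(commands=[0,0,10,0,0,0,1,0,0,10,0,0,0,1,0,0,10,0,0,0,1])

```text
clock: 6.7
eef_pos: [0.4582, -0.2104, 0.2316]
eef_rot: [-0.001, 0.643, 0.766, -0.0]
force: [0.3, 0.6, -1.6]
finger_gap: 0.131
```

```bash
python3 - <<'E'
from h import *
c=np.array([.4999,.1845]);yw=np.radians(-18.7);X=np.array([np.cos(yw),np.sin(yw)]);Y=np.array([-X[1],X[0]])
print([((proj('side',[*(c+X*s-Y*.025),.153])-[190,90]+.5)*8).round() for s in(-.006,.006)])
plan(.4585,-.2115,.220,9.9)
from workcell import capture
for n in("side","top"):cv2.imwrite(f"pics/{n}6.png",capture(n)[:,:,::-1])
crop("pics/side6.png","pics/s8.png",182,170,282,245,8)
crop("pics/top6.png","pics/t8.png",270,180,370,255,8)
E
```

```text
[array([349., 491.]), array([377., 494.])]
t 6.7 pos [ 0.4582 -0.2104  0.2316] F [ 0.3  0.6 -1.6] gap 0.131 
 shift [-1.1  0.1 11.5] rot [-0.05 -0.05  0.06] j [-0.43  0.25  0.03  1.35  0.    0.97]
```

View pics/s8.png

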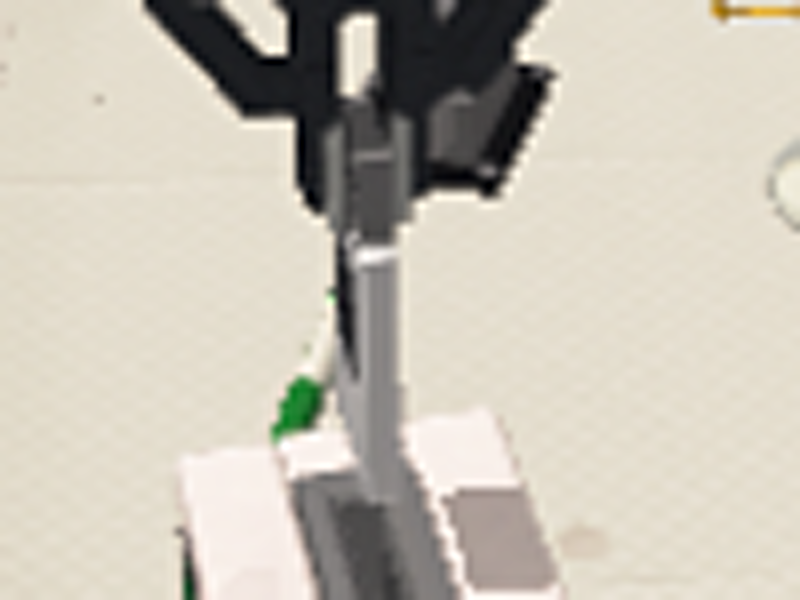

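View pics/t8.png

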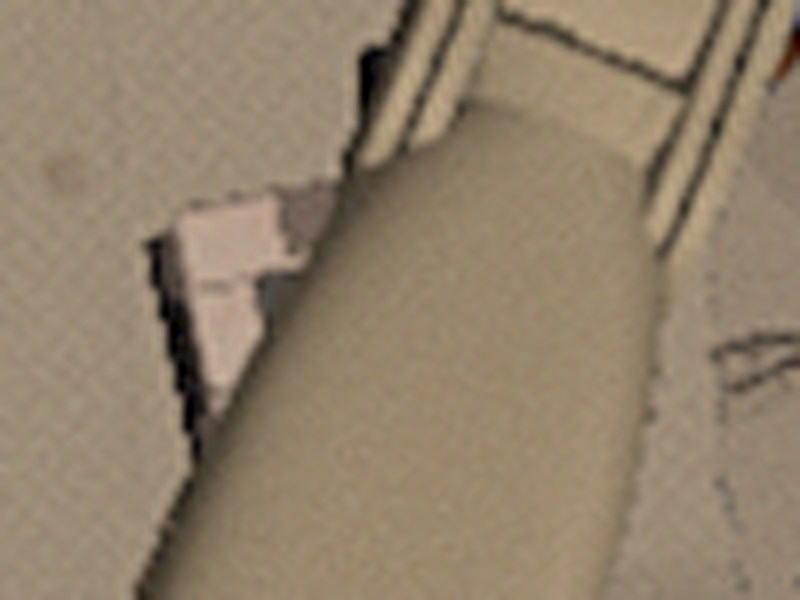

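```bash
python3 - <<'E'
from h import *
c=np.array([.4582,-.2104]);yw=np.radians(9.9);X=np.array([np.cos(yw),np.sin(yw)]);Y=np.array([-X[1],X[0]])
v=cv2.imread("pics/s8.png")
for z in(.1416,.2366):
 for s in(-.006,.006):
  for t in(-.025,.025):
   p=((proj('side',[*(c+X*s+Y*t),z])-[182,170]+.5)*8);print(z,s,t,p.round())
   cv2.circle(v,tuple(int(k) for k in p),4,(0,0,255),-1)
for p in [c+X*s+Y*t for s in(-.02,.02) for t in(-.039,.039)]:
   p=((proj('side',[*p,.105])-[182,170]+.5)*8);cv2.circle(v,tuple(int(k) for k in p),4,(0,255,255),-1);print(p.round())
cv2.imwrite("pics/s9.png",v)
E
```

```text
0.1416 -0.006 -0.025 [369. 512.]
0.1416 -0.006 0.025 [338. 411.]
0.1416 0.006 -0.025 [407. 506.]
0.1416 0.006 0.025 [375. 406.]
0.2366 -0.006 -0.025 [362. 264.]
0.2366 -0.006 0.025 [330. 169.]
0.2366 0.006 -0.025 [403. 258.]
0.2366 0.006 0.025 [368. 163.]
[336. 637.]
[291. 477.]
[462. 616.]
[410. 459.]
```

View pics/s9.png

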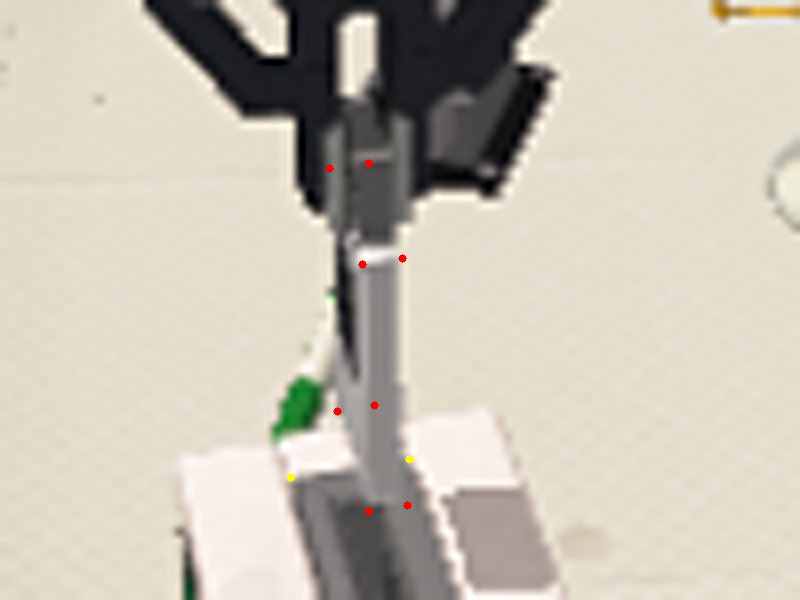

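>>> send_rows(commands=[-1,0.5,12,0,0,0,1,-2,0.5,24,0,0,0,1,-2,0.5,31,0,0,0,1,-2,0.5,31,0,0,0,1,-2,0.5,31,0,0,0,1])

```text
clock: 7.42
eef_pos: [0.4593, -0.2134, 0.2012]
eef_rot: [0.0, 0.644, 0.765, 0.0]
force: [0.3, -0.3, -1.5]
finger_gap: 0.126
```

```bash
python3 - <<'E'
from h import *
plan(.4585,-.2115,.195,9.9)
from workcell import capture,state
for n in("side",):cv2.imwrite(f"pics/{n}7.png",capture(n)[:,:,::-1])
crop("pics/side7.png","pics/s10.png",205,215,255,252,16)
s=state();c=s["eef_pos"][:2];z0=s["eef_pos"][2]-.090;print(z0)
yw=np.radians(9.9);X=np.array([np.cos(yw),np.sin(yw)]);Y=np.array([-X[1],X[0]])
for s in(-.006,.006):
  for t in(-.025,.025):
    for z in(z0,z0+.095): print(s,t,round(z,3),((proj('side',[*(c+X*s+Y*t),z])-[205,215]+.5)*16).round())
E
```

```text
t 7.425 pos [ 0.4593 -0.2134  0.2012] F [ 0.3 -0.3 -1.5] gap 0.126 
 shift [ 2.  -0.5  6.2] rot [ 0.01  0.01 -0.02] j [-0.43  0.27 -0.03  1.28  0.    0.96]
0.11135516169096926
-0.006 -0.025 0.111 [382. 462.]
-0.006 -0.025 0.206 [370. -15.]
-0.006 0.025 0.111 [321. 258.]
-0.006 0.025 0.206 [ 305. -211.]
0.006 -0.025 0.111 [457. 450.]
0.006 -0.025 0.206 [449. -27.]
0.006 0.025 0.111 [393. 247.]
0.006 0.025 0.206 [ 381. -221.]
```

View pics/s10.png

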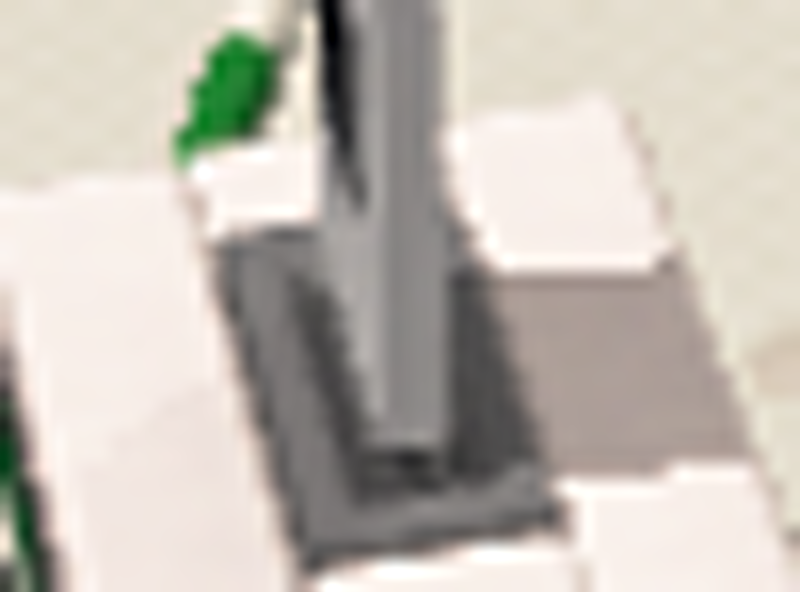

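>>> send_rows(commands=[-1,0.3,2,0,0,0,1,-1,0.3,4,0,0,0,1,-1,0.3,6,0,0,0,1,-1,0.3,8,0,0,0,1,-1,0.3,10,0,0,0,1])

```text
clock: 8.1
eef_pos: [0.4602, -0.2143, 0.1939]
eef_rot: [0.002, 0.644, 0.765, 0.001]
force: [-4.9, 3.6, 21.4]
finger_gap: 0.134
```

>>> send_rows(commands=[0,0,-4,0,0,0,1,0,0,-4,0,0,0,1])

```text
clock: 8.35
eef_pos: [0.4598, -0.2143, 0.1951]
eef_rot: [0.0, 0.644, 0.765, 0.0]
force: [-0.5, 0.0, -1.2]
finger_gap: 0.13
```

```bash
python3 - <<'E'
from h import *
plan(.4585,-.2120,.195,9.9)
from workcell import capture,state
for n in("side",):cv2.imwrite(f"pics/{n}8.png",capture(n)[:,:,::-1])
crop("pics/side8.png","pics/s11.png",205,215,255,252,16)
E
```

```text
t 8.35 pos [ 0.4598 -0.2143  0.1951] F [-0.5  0.  -1.2] gap 0.13 
 shift [ 2.5 -0.9  0.1] rot [ 0.03  0.02 -0.01] j [-0.44  0.27 -0.04  1.26 -0.    0.96]
```

View pics/s11.png

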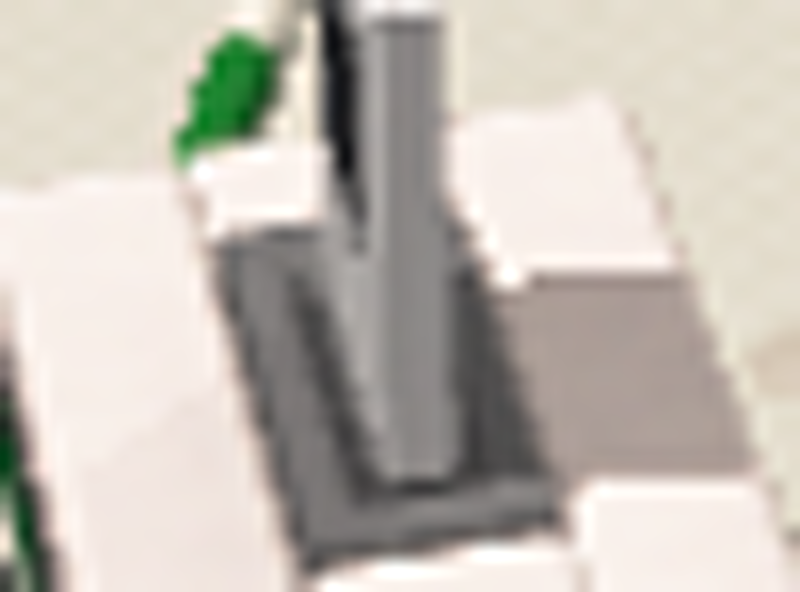

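```bash
python3 - <<'E'
from h import *
crop("pics/side0.png","pics/q0.png",205,215,255,252,16)
v=cv2.imread("pics/q0.png")
c=np.array([.4582,-.2118]);yw=np.radians(9.9);X=np.array([np.cos(yw),np.sin(yw)]);Y=np.array([-X[1],X[0]])
for hx,hy,z,col in((.02,.039,.105,(0,255,255)),(.0115,.0305,.105,(0,255,0)),(.0075,.0265,.101,(255,0,255)),(.006,.025,.105,(0,0,255))):
  P=np.array([((proj('side',[*(c+X*a*hx+Y*b*hy),z])-[205,215]+.5)*16) for a,b in((-1,-1),(1,-1),(1,1),(-1,1))]).astype(int)
  cv2.polylines(v,[P],True,col,1)
cv2.imwrite("pics/q1.png",v)
E
```

```text
(no output)
```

View pics/q1.png

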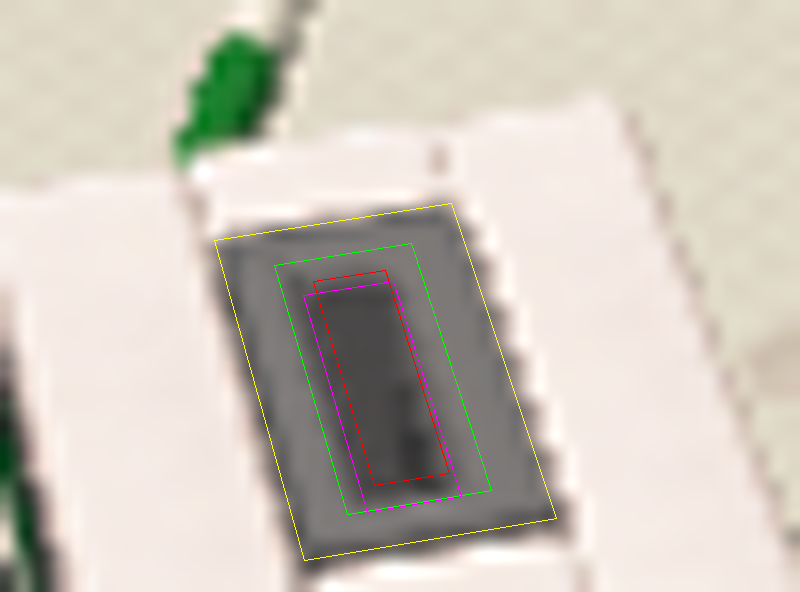

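>>> send_rows(commands=[1.5,-0.8,0,0,0,0,1,1.5,-0.8,1,0,0,0,1,1.5,-0.8,2,0,0,0,1,1.5,-0.8,2.5,0,0,0,1])

```text
clock: 8.9
eef_pos: [0.4585, -0.2129, 0.1922]
eef_rot: [-0.0, 0.644, 0.765, -0.0]
force: [-0.2, 0.3, -0.7]
finger_gap: 0.13
```

```bash
python3 - <<'E'
from h import *
from workcell import state
s=state();print(s["force"],s["torque"],s["eef_pos"],s["eef_rot"])
E
```

```text
[-0.1851926   0.28320035 -0.74286889] [ 0.00271265 -0.02565529  0.01503524] [ 0.45846293 -0.21287405  0.19221321] [-2.64334190e-04  6.43562020e-01  7.65393920e-01 -6.05519269e-05]
```

No contact now, past the previous contact height. Continue gently.

>>> send_rows(commands=[0,0,1,0,0,0,1,0,0,2,0,0,0,1,0,0,3,0,0,0,1])

```text
clock: 9.28
eef_pos: [0.4586, -0.2129, 0.1894]
eef_rot: [0.0, 0.644, 0.765, -0.0]
force: [0.0, 0.6, -1.0]
finger_gap: 0.126
```

```bash
python3 - <<'E'
from h import *
from workcell import state
s=state();print(s["force"],s["torque"],s["eef_pos"],s["eef_rot"])
E
```

```text
[ 0.00343145  0.56636986 -0.98932481] [ 0.01408638  0.09177882 -0.02258286] [ 0.45860199 -0.21291166  0.18944791] [ 8.04231662e-06  6.43528643e-01  7.65422031e-01 -1.11345201e-06]
```

>>> send_rows(commands=[0,0,1.5,0,0,0,1,0,0,3,0,0,0,1,0,0,4,0,0,0,1])

```text
clock: 9.65
eef_pos: [0.4585, -0.2129, 0.1854]
eef_rot: [-0.0, 0.644, 0.765, -0.0]
force: [-0.1, -0.8, -2.4]
finger_gap: 0.129
```

```bash
python3 - <<'E'
from h import *
from workcell import state,capture
s=state();print(s["force"],s["torque"],s["eef_pos"],s["eef_rot"])
cv2.imwrite("pics/side9.png",capture("side")[:,:,::-1]);crop("pics/side9.png","pics/s12.png",195,180,255,225+7,11)
E
```

```text
[-0.13932979 -0.75814763 -2.40297525] [0.01576721 0.00113965 0.03036585] [ 0.45853132 -0.21287698  0.18535316] [-8.96057006e-05  6.43520663e-01  7.65428735e-01 -2.69295927e-05]
```

View pics/s12.png

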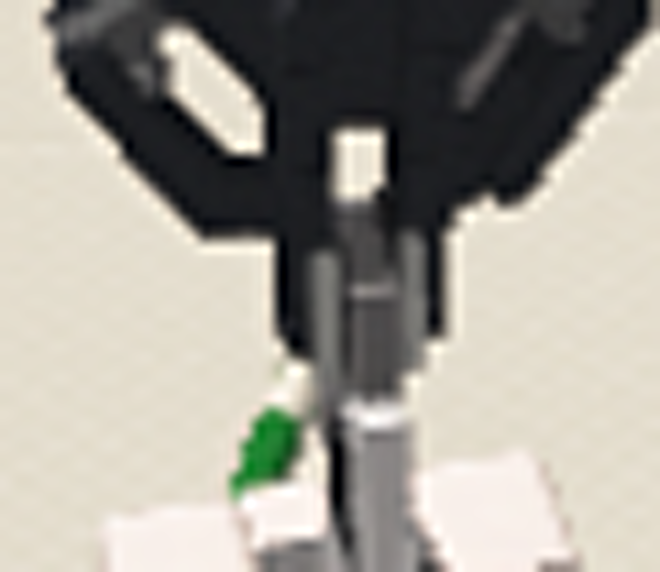

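>>> send_rows(commands=[0,0,1.5,0,0,0,1,0,0,3,0,0,0,1,0,0,4.5,0,0,0,1,0,0,6,0,0,0,1])

```text
clock: 10.2
eef_pos: [0.4586, -0.2129, 0.1794]
eef_rot: [-0.0, 0.644, 0.765, -0.0]
force: [-0.3, -0.2, -1.5]
finger_gap: 0.129
```

>>> send_rows(commands=[0,0,1.5,0,0,0,1,0,0,3,0,0,0,1,0,0,4,0,0,0,1])

```text
clock: 10.58
eef_pos: [0.4586, -0.2129, 0.1754]
eef_rot: [-0.0, 0.644, 0.765, -0.0]
force: [0.0, 0.2, -1.3]
finger_gap: 0.124
```

>>> send_rows(commands=[0,0,1.5,0,0,0,1,0,0,3,0,0,0,1,0,0,4,0,0,0,1])

```text
clock: 10.95
eef_pos: [0.4586, -0.2129, 0.1714]
eef_rot: [-0.0, 0.644, 0.765, 0.0]
force: [0.1, 0.2, -1.3]
finger_gap: 0.13
```

>>> send_rows(commands=[0,0,1.5,0,0,0,1,0,0,3,0,0,0,1,0,0,4,0,0,0,1])

```text
clock: 11.32
eef_pos: [0.4586, -0.2129, 0.1674]
eef_rot: [-0.0, 0.644, 0.765, -0.0]
force: [-0.5, 0.0, -0.7]
finger_gap: 0.13
```

>>> send_rows(commands=[0,0,1.5,0,0,0,1,0,0,3,0,0,0,1,0,0,4,0,0,0,1])

```text
clock: 11.7
eef_pos: [0.4588, -0.213, 0.1644]
eef_rot: [0.001, 0.644, 0.765, 0.0]
force: [-1.1, 1.2, 4.4]
finger_gap: 0.126
```

>>> send_rows(commands=[0,0,1.5,0,0,0,1,0,0,3,0,0,0,1,0,0,4,0,0,0,1])

```text
clock: 12.08
eef_pos: [0.4588, -0.213, 0.1605]
eef_rot: [0.001, 0.644, 0.765, 0.0]
force: [-1.5, 0.5, 5.1]
finger_gap: 0.129
```

>>> send_rows(commands=[0,0,1.5,0,0,0,1,0,0,3,0,0,0,1])

```text
clock: 12.32
eef_pos: [0.4588, -0.213, 0.1575]
eef_rot: [0.001, 0.644, 0.765, 0.0]
force: [-1.7, 0.3, 4.8]
finger_gap: 0.128
```

>>> send_rows(commands=[0,0,1.5,0,0,0,1,0,0,3,0,0,0,1])

```text
clock: 12.58
eef_pos: [0.4588, -0.213, 0.1545]
eef_rot: [0.001, 0.644, 0.765, 0.0]
force: [-1.5, 0.7, 5.2]
finger_gap: 0.129
```

>>> send_rows(commands=[0,0,1,0,0,0,1,0,0,2,0,0,0,1])

```text
clock: 12.82
eef_pos: [0.4588, -0.213, 0.1525]
eef_rot: [0.001, 0.644, 0.765, 0.0]
force: [-0.8, 0.5, 5.5]
finger_gap: 0.129
```

```bash
python3 - <<'E'
from h import *
from workcell import state,capture
s=state();print(s["force"],s["torque"],s["eef_pos"])
cv2.imwrite("pics/side10.png",capture("side")[:,:,::-1]);crop("pics/side10.png","pics/s13.png",195,190,255,235,11)
E
```

```text
[-0.83614706  0.45913204  5.51469559] [0.25866859 0.46786295 0.00210276] [ 0.45878721 -0.21302008  0.15248222]
```

View pics/s13.png

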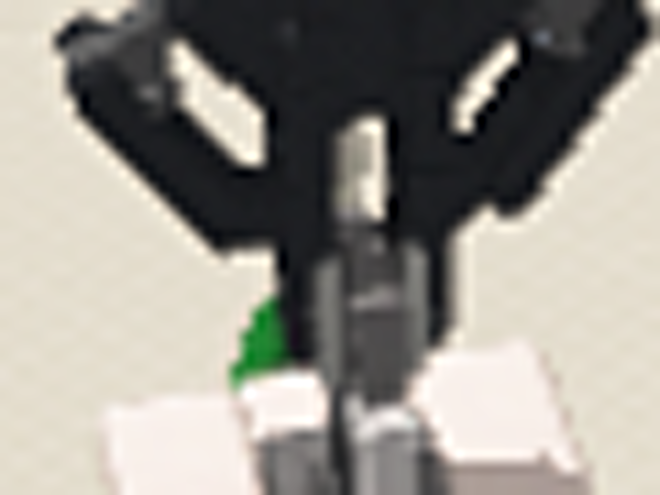

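>>> send_rows(commands=[0,0,1,0,0,0,1,0,0,2,0,0,0,1,0,0,2.5,0,0,0,1])

```text
clock: 13.25
eef_pos: [0.4588, -0.213, 0.1498]
eef_rot: [0.001, 0.644, 0.765, 0.0]
force: [-2.0, -0.1, 5.9]
finger_gap: 0.128
```

>>> send_rows(commands=[0,0,1,0,0,0,1,0,0,2,0,0,0,1])

```text
clock: 13.5
eef_pos: [0.4588, -0.213, 0.1478]
eef_rot: [0.001, 0.644, 0.765, 0.0]
force: [-1.0, 0.2, 5.2]
finger_gap: 0.125
```

>>> send_rows(commands=[0,0,1,0,0,0,1,0,0,2,0,0,0,1])

```text
clock: 13.75
eef_pos: [0.4588, -0.213, 0.1459]
eef_rot: [0.001, 0.644, 0.765, 0.0]
force: [-2.1, 0.7, 5.0]
finger_gap: 0.129
```

>>> send_rows(commands=[0,0,1,0,0,0,1,0,0,2,0,0,0,1])

```text
clock: 14.0
eef_pos: [0.4588, -0.213, 0.1439]
eef_rot: [0.001, 0.644, 0.765, 0.0]
force: [-1.8, 0.3, 5.3]
finger_gap: 0.127
```

>>> send_rows(commands=[0,0,1,0,0,0,1,0,0,2,0,0,0,1])

```text
clock: 14.25
eef_pos: [0.4588, -0.213, 0.1419]
eef_rot: [0.001, 0.644, 0.765, 0.0]
force: [-1.8, 0.8, 5.4]
finger_gap: 0.128
```

>>> send_rows(commands=[0,0,1,0,0,0,1,0,0,2,0,0,0,1])

```text
clock: 14.5
eef_pos: [0.4588, -0.213, 0.1399]
eef_rot: [0.001, 0.644, 0.765, 0.0]
force: [-1.7, 0.8, 5.6]
finger_gap: 0.127
```

>>> send_rows(commands=[0,0,1,0,0,0,1,0,0,2,0,0,0,1])

```text
clock: 14.75
eef_pos: [0.4588, -0.213, 0.1378]
eef_rot: [0.001, 0.644, 0.765, 0.0]
force: [-1.3, 0.7, 6.2]
finger_gap: 0.127
```

>>> send_rows(commands=[0,0,1,0,0,0,1,0,0,2,0,0,0,1])

```text
clock: 15.0
eef_pos: [0.4588, -0.213, 0.1359]
eef_rot: [0.001, 0.644, 0.765, 0.0]
force: [-0.9, 1.0, 5.0]
finger_gap: 0.127
```

>>> send_rows(commands=[0,0,1,0,0,0,1,0,0,2,0,0,0,1])

```text
clock: 15.25
eef_pos: [0.4588, -0.213, 0.1338]
eef_rot: [0.0, 0.644, 0.765, 0.0]
force: [-2.4, -0.2, 6.5]
finger_gap: 0.125
```

>>> send_rows(commands=[0,0,1,0,0,0,1,0,0,2,0,0,0,1])

```text
clock: 15.5
eef_pos: [0.4588, -0.213, 0.1319]
eef_rot: [0.0, 0.644, 0.765, 0.0]
force: [-1.1, 1.0, 5.5]
finger_gap: 0.127
```

>>> send_rows(commands=[0,0,1,0,0,0,1,0,0,2,0,0,0,1])

```text
clock: 15.75
eef_pos: [0.4589, -0.213, 0.1304]
eef_rot: [0.001, 0.644, 0.765, 0.0]
force: [-3.1, 2.2, 10.4]
finger_gap: 0.132
```

>>> send_rows(commands=[0,0,1,0,0,0,1,0,0,2,0,0,0,1])

```text
clock: 16.0
eef_pos: [0.4591, -0.213, 0.1297]
eef_rot: [0.001, 0.643, 0.765, 0.0]
force: [-5.2, 3.4, 19.3]
finger_gap: 0.124
```

```bash
python3 - <<'E'
from h import *
from workcell import state,capture
s=state();print(s["force"],s["torque"],s["eef_pos"])
cv2.imwrite("pics/side11.png",capture("side")[:,:,::-1]);crop("pics/side11.png","pics/s14.png",195,195,255,240,11)
E
```

```text
[-5.16859843  3.3998611  19.33816058] [0.68400652 1.54767098 0.03563447] [ 0.45905935 -0.2130106   0.12965206]
```

View pics/s14.png

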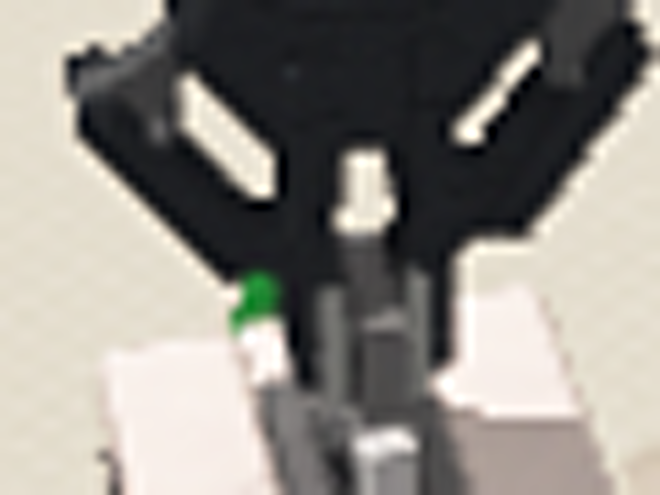

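>>> send_rows(commands=[0,0,-0.7,0,0,0,1,0,0,-1.2,0,0,0,1])

```text
clock: 16.3
eef_pos: [0.4589, -0.213, 0.1298]
eef_rot: [0.001, 0.643, 0.765, 0.0]
force: [-3.2, 1.5, 8.2]
finger_gap: 0.13
```

>>> send_rows(commands=[0,0,-0.4,0,0,0,1,0,0,-0.4,0,0,0,0.8,0,0,-0.4,0,0,0,0.7,0,0,-0.4,0,0,0,0.6,0,0,-0.4,0,0,0,0.5,0,0,-0.4,0,0,0,0.45], force=20)

```text
clock: 17.05
eef_pos: [0.4586, -0.2129, 0.1284]
eef_rot: [-0.0, 0.644, 0.765, -0.0]
force: [0.1, -0.3, -0.1]
finger_gap: 0.555
```

```bash
python3 - <<'E'
from h import *
from workcell import state,capture
s=state();print(s["force"],s["torque"],s["eef_pos"],s["finger_gap"])
cv2.imwrite("pics/side12.png",capture("side")[:,:,::-1]);crop("pics/side12.png","pics/s15.png",195,195,255,240,11)
E
```

```text
[ 0.1276111  -0.30086041 -0.13269626] [-0.00014075 -0.00148399 -0.03747713] [ 0.45856085 -0.21288429  0.12844829] 0.5550049648745368
```

View pics/s15.png

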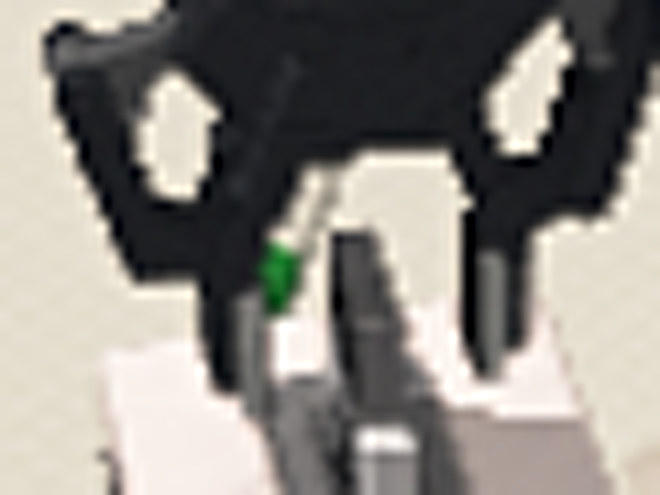

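>>> send_rows(commands=[0,0,-8,0,0,0,0.4,0,0,-25,0,0,0,0.4,0,0,-55,0,0,0,0.4,0,0,-90,0,0,0,0.4,0,0,-120,0,0,0,0.4,0,0,-140,0,0,0,0.4,-60,0,-150,0,0,0,0.4,0,0,-150,0,0,0,0.4])

```text
clock: 18.1
eef_pos: [0.4597, -0.2217, 0.2762]
eef_rot: [-0.0, 0.65, 0.76, -0.001]
force: [0.6, 2.1, 0.7]
finger_gap: 0.596
```

>>> send_rows(commands=[40,0,0,0,0,0,0.4,90,0,0,0,0,0,0.4,140,0,0,0,0,0,0.4,190,0,0,0,0,0,0.4,220,0,0,0,0,0,0.4,220,0,0,0,0,0,0.4])

```text
clock: 18.85
eef_pos: [0.4206, 0.0053, 0.2794]
eef_rot: [0.0, 0.642, 0.767, 0.0]
force: [1.3, -0.1, 0.9]
finger_gap: 0.599
```

```bash
python3 - <<'E'
from h import *
from workcell import state,capture
s=state();print(s["clock"],s["force"],s["eef_pos"],s["finger_gap"])
for n in("side","top"):cv2.imwrite(f"pics/{n}13.png",capture(n)[:,:,::-1])
a=cv2.resize(cv2.imread("pics/side13.png")[200:260,190:270],(800,600),interpolation=3)
c=np.array([.4586,-.2126]);yw=np.radians(9.9);X=np.array([np.cos(yw),np.sin(yw)]);Y=np.array([-X[1],X[0]])
for d in(.063,.065,.067):
 for x in(-.006,.006):
  for y in(-.018,.018):
   p=((proj('side',[*(c+X*x+Y*y),.105-d+.126])-[190,200]+.5)*10).astype(int);cv2.circle(a,tuple(map(int,p)),3,(0,0,255),-1)
cv2.imwrite("pics/f.png",a)
E
```

```text
18.85 [ 1.28847453 -0.09161104  0.94214955] [0.42057203 0.00531672 0.27940707] 0.5992482757694004
```

View pics/f.png

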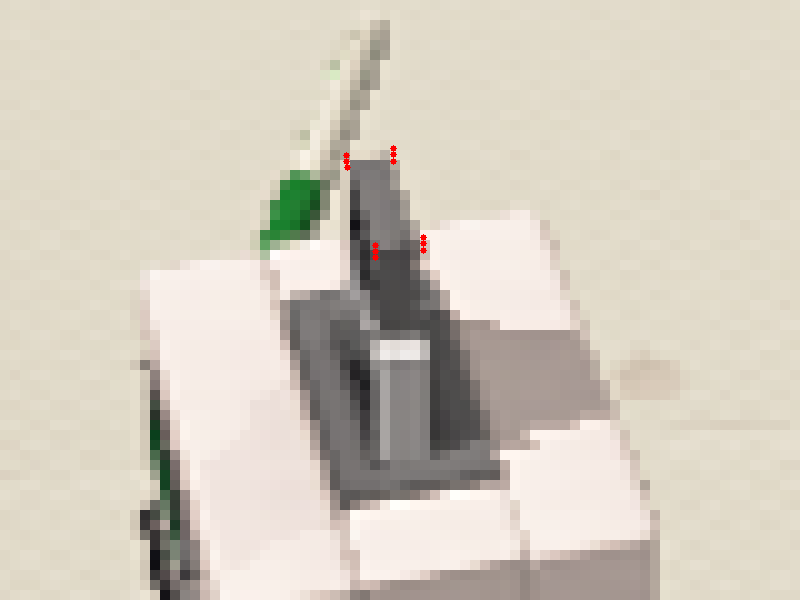

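View pics/top13.png

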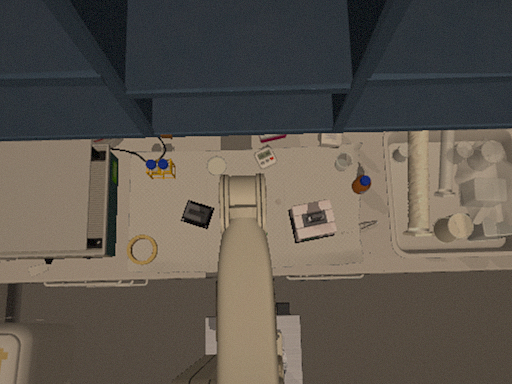

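```bash
python3 -c "
from workcell import finish_job;print(finish_job())"
```

```text
the job is handed in; nothing more can be done
None
```

The cassette is seated in the reader, and the job was handed in at about 19 s of the 46 s allowed; no verdict came back.

- **Insertion:** The lift pad was met about 29 mm below the mouth. The measured push then stayed at about 5–6 N (roughly 7 N with the cassette's weight added). It rose to 10 N and then 19 N at about 64 mm deep, as the sprung stop would. I eased off and opened the jaws, and the tool force read close to zero afterwards.
- **Last checks:** The last side picture shows the cassette upright and lined up with the slot, standing about 62 mm out. The visible tab corners match the expected position to about a pixel (roughly 3 mm). The arm is well clear, and the bystanders in the top picture appear unmoved. That the underside rests on the stop is judged from the force rise and the depth; I could not see it.

Two things disagreed along the way:

- **First try at the slot:** It was about 2 mm off to the side and touched the rim, with 21 N measured. I backed off, corrected the position, and it then went in freely.
- **Fingertip height:** In the side view the fingertips looked about 25–30 mm higher than the stated tool geometry. I set the grasp depth from the pictures, and worked out later depths from the cassette's known starting height in the stand.

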